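# Zero the bench comparator on the master, then slide in the spacer

### The job

Slide the brass master along the comparator's track until the sprung plunger bears on the middle of its side, then turn the bezel by its orange lug until the lug lines up with the red needle, and let go. Set the aluminium spacer squarely on the open left end of the track and slide it in, pushing the master on, until the plunger bears on the middle of the spacer and the needle stands over the green band. Leave the master standing on the track beyond the plunger without ever lifting it, and do not disturb the other tools.

Things in the scene. Friction and masses are not known exactly. Their poses are not given: they have to be found in the camera images.
- comparator: Bench comparator, fixed. Origin: at bench height under the middle of the measuring place; x away from the robot to the dial, y along the track to its open left end, z up. Track: steel plate, top at z = 8 mm, y = -180 to 180, x = -50 to 57 mm. Rails to z = 22 mm: inner faces at x = -22 (front) and 29 mm (back, gap for the plunger), from y = 40 to the end stop at y = -172 mm.
- infeed (a point): Point on the plate's top in the open left part of the track, 130 mm from the measuring place (comparator x = 0, y = 130, z = 8 mm). From y = 75 to 180 mm there are no rails; from y = 75 to 40 mm both rails run in as a flared mouth (13 mm wider each side). Blocks on the track have their origin 8 mm above the bench and slide easily; the plunger's spring presses them flush on the front rail.
- dial (a point): Centre of the round face-up dial behind the track, on top of its glass (comparator x = 102, y = 0, z = 52 mm).
- plunger (a joint): Travel of the sprung plunger in m: 0 out, grows as a block pushes it back along the comparator's x; limit 0.014. About 0.005 on the master, 0.008 on the spacer. Its round button (radius 9 mm, height z = 30 mm, at y = 0) rides up on the blocks' rounded corners; spring about 2.4 N out, 4 N on the spacer. Slide the blocks slowly.
- needle: Red needle under the glass. Origin on the dial's axis; x points along it to the tip (41 mm). Turns clockwise seen from above, 0.15 rad per mm of plunger travel, so the spacer (3 mm wider) moves it 0.45 rad clockwise from where it stood on the master. Where it stands on the master differs each time, up to about 0.35 rad either side of the comparator's x.
- bezel: Black ring round the dial, radius 54 mm, top at z = 52 mm. Origin on the dial's axis at bench height; x points to the orange lug, the zero mark. Turns about z up to 1.3 rad either side of the comparator's x and stays where left (about 1 N at the lug). Starts 0.6 to 1.15 rad anticlockwise of the comparator's x. Its green band lies 0.30 to 0.60 rad clockwise of the lug.
- lug_top (a point): Middle of the top of the orange lug on the bezel: an upright tab 14 mm along the radius, 12 mm wide, z = 48 to 84 mm, centred 64 mm from the dial's centre. Push it sideways with closed fingertips above the glass.
- master: Master block, brass with a blue rectangle on top: 44 mm wide (its x), 90 mm long (its y), 46 mm high, vertical edges rounded 10 mm, 0.45 kg. Origin at the centre of its underside. It starts on the open left part of the track, its long side along the track, about 110 to 130 mm from the measuring place.
- spacer: Spacer to be checked, plain aluminium with two dark bores drawn in its top: 47 mm wide (its x), 90 mm long (its y), 46 mm high, vertical edges rounded 10 mm, about 0.45 kg. Origin at the centre of its underside. Starts on the bench to the left.
- hammer: Ball-pein hammer lying at the back left, 304 mm long; leave it alone.
- tube: Rusty square tube offcut, 64 x 40 x 40 mm, left of the dial; leave it alone.
- chisel: Cold chisel, 170 mm long, at the back right; leave it alone.
- spanner: Spanner, 205 mm long, lying at the right; leave it alone.
Mind the look-alikes: they are no part of the job. Leave any purple look-alike of the master alone.

How it is judged:
By the outcome, as a careful person would: the job done as asked, in the order asked, and still so for the second after the job is handed in, with the robot touching nothing.
It also fails if it takes over 72 s, if anything falls off the work surface, if the arm or the gripper's body presses on something with over 40 N, if the wrist force passes 120 N, or if a joint passes its speed limit or range.

### The arm

A 7-joint arm with a two-finger parallel gripper is mounted at the origin on a cart in front of the work surface, level with it; the furniture and walls round the work are solid. World frame = base frame: x ahead of the robot, y to its left, z up, the work surface at z = 0. Lengths are in m, angles in rad, forces in N, time in s.
With the tool pointing down it reaches from about 0.4 to 0.85 m from the base axis. Payload 10.4 kg.
Tool frame: the origin (TCP) lies at the very end of the fingers, on their centre line; the grasp point (between the pads) lies 19 mm behind it; y points along the fingers, x is the direction in which the jaws open and shut, and the axes are right-handed (so a half turn about y gives the same grasp; the last joint's range is limited). The gripper opens to 87 mm and grips with 3 to 60 N. Pads are 19 mm wide; open, the fingers measure 117 mm over their backs; the gripper's body (75 mm by 190 mm) begins 51 mm behind the grasp point.
Start: joints at [-0.023, 0.332, -0.065, 1.46, 0.022, 1.35, -0.088], TCP at [0.625, 0, 0.223] pointing down, gripper open.
Joint ranges: [-2.6, 2.6], [-0.5, 2.12], [-1.47, 1.34], [0.16, 2.42], [-1.27, 4.41], [0.06, 2.06], [-2.6, 2.6]. Speed limits (rad/s): [2.22, 2.22, 2.79, 2.79, 3.14, 3.14, 3.14].

### API

Orientations are given as a unit quaternion [x, y, z, w].
In Python, from bench import readout, vision, r gives the robot as it stands.
- The arm moves only by the tool arm_command, never from a script. Its argument "targets" is a list that holds one entry, the list of rows, each a list of 6 numbers: the shift along the tool's x, y, z in m, then the turn, a rotation vector about the tool's x, y, z in degrees. A call has 1 to 12 rows; each row shifts and turns the commanded pose from where the row before left it, along the tool's axes as they then stand; what a row does not reach is not made up. A row lasts 1/12 s, in which the tool goes at most 41.7 mm and 7.16 degrees, less where a joint would pass 70% of its speed; a pose out of reach is approached as far as the arm can. A call is refused whole if a number of a shift passes 0.0417 or a number of a turn 7.16, either way. A call with a gripper value outside its range is refused whole. "hand" is the opening, from 0 (shut) to 1 (fully open), set as the call begins (left out, the last holds). The fingers move at their own pace and stop on an object; "grip_force" is the grip in N (left out, the last holds). Time passes only in rows, so rows that do not move let the fingers close. It gives the time, the measured TCP pose, the force and the opening at its end, in the units of the state.
- readout.read_state(): the state, without advancing time (a new reading comes with each control period).
- vision.camera(name): name is "scene" or "side" or "wrist"; returns a dict with "pixels" (480x640x3 uint8, blue, green, red), "fovy" (degrees; the focal length in pixels is half the picture's height over the tangent of half this angle, whatever the lens; pixels are square), "cx", "cy" (the principal point, pixels), "D" ([k1, k2, p1, p2, k3] as OpenCV has them; the pictures are not rectified), "R" (3x3) and "t" (3): a world point X has camera coordinates R X + t; the wrist camera has in their place "mount" (4x4, takes a point from camera to tool coordinates, whose origin is the TCP and whose axes are the tool frame's). Camera axes: x right, y down, z forward; pixel columns grow to the right and rows downward; lengths in m; the calibration is good to about 2 mm. A picture is of the moment at which its call begins: read the wrist's pose just before it. There is no depth.
- r.close_job(): hands the job in, once; it reports no verdict.
The state is a dict: "time": time; "joint_positions": joint angles; "joint_vel": joint speeds; "joint_torque": joint torques, N m; "ee_pos": TCP position; "eef_rot": TCP orientation; "ft_force": force on the tool from outside, world axes, zero at the start; "torque": the same for the moment, N m; "width": finger opening in m.
Only numpy, scipy, OpenCV 4.12 (cv2) and the standard library are available. Lean on these libraries where they do the work, as an engineer would, in place of code of your own. Each camera call takes 0.05 s, during which the arm holds its last target.

## Working session

There is one attempt and no reset: what is moved stays moved. The work goes in short steps, Python scripts to look and compute and a tool call to move; the robot and the scene stay as the last step left them, time stands still between calls to the robot, and variables do not carry over. Pictures are saved under pics/ and viewed, and the job is handed in when it is done.

Besides the shell and the picture viewer there is one more tool, called after "Emit:" as name([rows], argument=value, ...), one row to a line, values as JSON. arm_command: Moves the arm, as the interface text tells. Its arguments: {"type":"object","properties":{"targets":{"type":"array","items":{"type":"array","items":{"type":"array","items":{"type":"number"}}}},"hand":{"type":"number"},"grip_force":{"type":"number"}},"required":["targets"]}

```bash
ls; mkdir -p pics
python3 - <<'E'
from bench import readout, vision, r
import cv2
s=readout.read_state(); print(s)
for n in ["scene","side","wrist"]:
    c=vision.camera(n); cv2.imwrite(f"pics/{n}0.png",c["pixels"]); print(n,{k:v for k,v in c.items() if k!="pixels"})
E
```

```text
pics
{'time': 0.0, 'joint_positions': array([-0.02263598,  0.33286973, -0.06469643,  1.46094106,  0.02158166,
        1.34990255, -0.0885016 ]), 'joint_vel': array([-6.84937474e-05,  6.66531169e-05, -4.67132071e-04, -6.28966788e-04,
       -1.03381182e-03,  5.07768537e-04,  1.00581013e-03]), 'joint_torque': array([-1.20520472e-04, -6.23245955e+01,  2.44190963e-02, -3.89891267e+01,
       -6.13984605e-02,  3.97891912e-02,  1.87085252e-04]), 'ee_pos': array([6.24610359e-01, 2.04480891e-05, 2.21755385e-01]), 'eef_rot': array([ 7.07124216e-01, -4.86927758e-04, -5.20834258e-04, -7.07088986e-01]), 'ft_force': array([-1.30920643, -0.63239677,  0.75344502]), 'torque': array([ 0.02143497, -0.04800015, -0.02049226]), 'width': 0.0866411817346717}
scene {'fovy': 42.700622588080286, 'cx': 318.5076549478704, 'cy': 236.27874022850276, 'D': array([-0.20407984,  0.        ,  0.        ,  0.        ,  0.        ]), 'R': array([[-0.5729426 , -0.81931732, -0.02135191],
       [-0.4900867 ,  0.36336258, -0.79232737],
       [ 0.65692602, -0.44349382, -0.60972243]]), 't': array([0.30478453, 0.33286885, 1.
[... 182 characters left out ...]
[ 0.98470949, -0.17409146, -0.00627563],
       [-0.09929983, -0.53133955, -0.8413191 ],
       [ 0.14313198,  0.82907807, -0.54050235]]), 't': array([-0.54196668,  0.10520277,  1.63750023])}
wrist {'fovy': 59.828137124622, 'cx': 324.28427696101113, 'cy': 249.98224084617655, 'D': array([0.01492143, 0.        , 0.        , 0.        , 0.        ]), 'mount': array([[ 9.99998942e-01, -8.09116647e-04,  1.20915921e-03,
        -1.77120757e-04],
       [-1.38491249e-03, -2.74710905e-01,  9.61525871e-01,
        -1.62508751e-01],
       [-4.45817368e-04, -9.61526528e-01, -2.74711735e-01,
         7.51785929e-02],
       [ 0.00000000e+00,  0.00000000e+00,  0.00000000e+00,
         1.00000000e+00]])}
```

View pics/scene0.png

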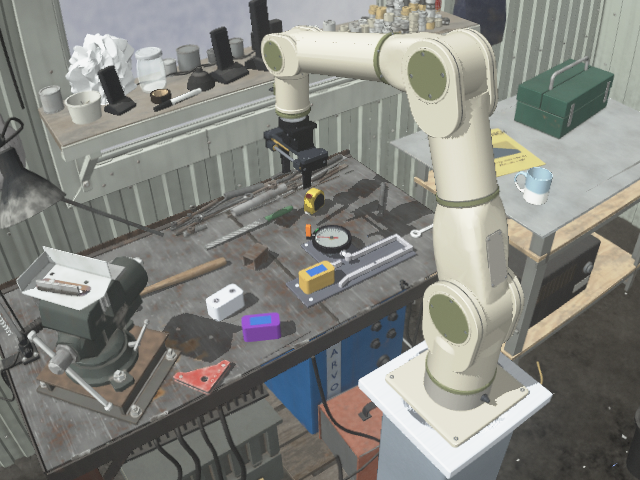

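View pics/side0.png

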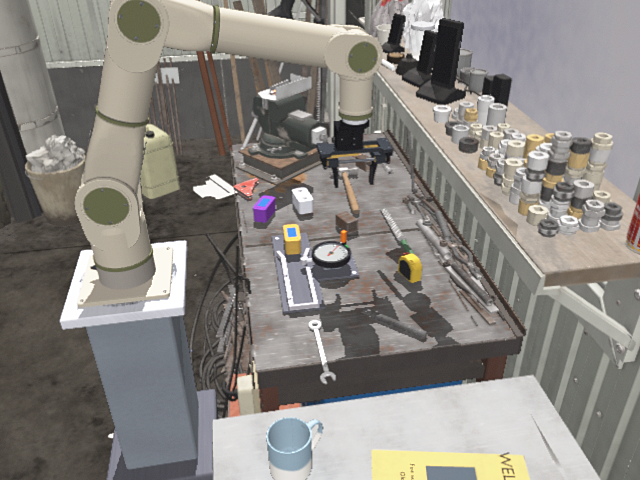

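View pics/wrist0.png

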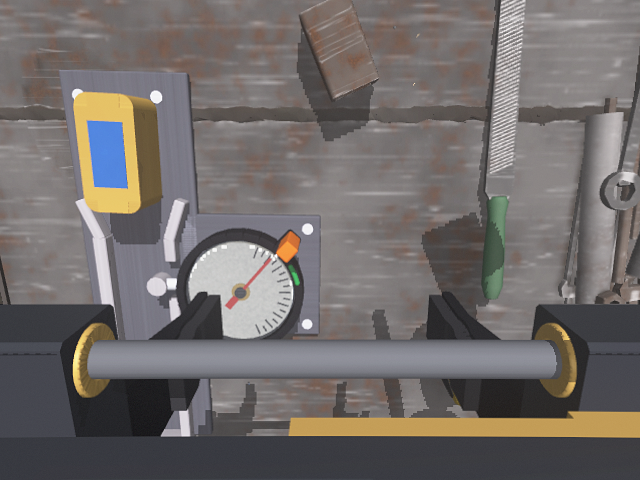

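The scene holds the yellow (brass) master with a blue top on the track, at scene (317,275) and wrist (108,153). The purple look-alike is at scene (261,326), and the aluminium spacer with two bores is at scene (225,301). I'll take enlarged crops to measure from.

```bash
cat > h.py <<'E'
import numpy as np, cv2
from bench import readout, vision, r
from scipy.spatial.transform import Rotation as Ro
def K(c):
    f=240/np.tan(np.radians(c["fovy"])/2); return np.array([[f,0,c["cx"]],[0,f,c["cy"]],[0,0,1]])
def snap(n,save=None):
    s=readout.read_state(); c=vision.camera(n)
    if "mount" in c:
        T=np.eye(4); T[:3,:3]=Ro.from_quat(s["eef_rot"]).as_matrix(); T[:3,3]=s["ee_pos"]
        W=T@c["mount"]; c["R"]=W[:3,:3].T; c["t"]=-c["R"]@W[:3,3]
    if save: cv2.imwrite(save,c["pixels"]); np.save(save+".npy",{k:v for k,v in c.items() if k!="pixels"},allow_pickle=True)
    return c
def load(save): return np.load(save+".npy",allow_pickle=True).item()
def ray(c,uv,z):
    p=cv2.undistortPoints(np.array([[uv]],float),K(c),c["D"])[0,0]
    d=c["R"].T@np.array([p[0],p[1],1]); o=-c["R"].T@c["t"]
    return o+d*(z-o[2])/d[2]
def proj(c,X):
    rv,_=cv2.Rodrigues(c["R"]); return cv2.projectPoints(np.atleast_2d(np.array(X,float)),rv,c["t"],K(c),c["D"])[0][:,0]
def crop(src,dst,x0,y0,x1,y1,k):
    im=cv2.imread(src)[y0:y1,x0:x1]; cv2.imwrite(dst,cv2.resize(im,None,fx=k,fy=k,interpolation=cv2.INTER_CUBIC))
E
python3 - <<'E'
from h import *
snap("wrist","pics/w1.png"); snap("scene","pics/s1.png"); snap("side","pics/d1.png")
crop("pics/w1.png","pics/w1a.png",50,60,330,350,2)
crop("pics/s1.png","pics/s1a.png",190,210,430,350,3)
crop("pics/d1.png","pics/d1a.png",240,180,420,320,4)
E
```

```text
(no output)
```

View pics/w1a.png

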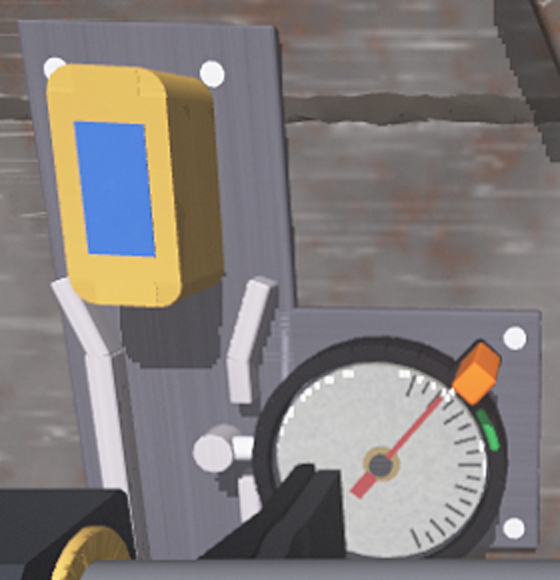

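View pics/s1a.png

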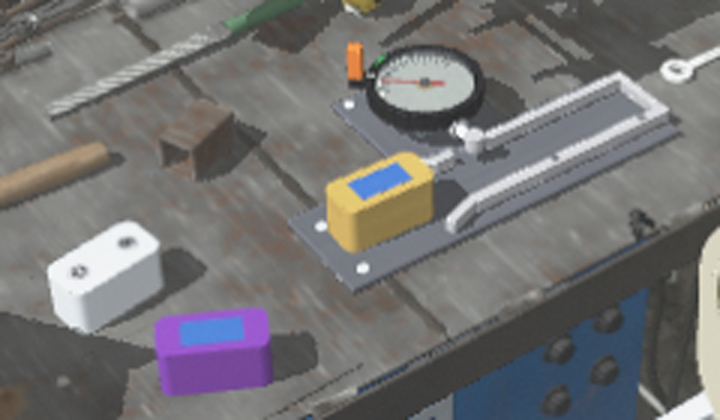

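View pics/d1a.png

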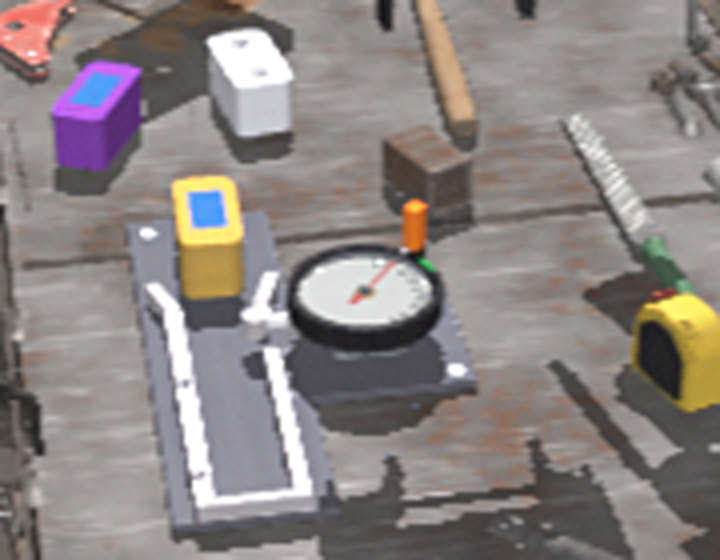

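```bash
cat > fit.py <<'E'
from h import *
from scipy.optimize import least_squares
obs=[("w1",(60,70),(-50,180,8)),("w1",(188.5,74),(57,180,8)),("w1",(240,292.5),(102,0,50)),
("d1",(283.2,313.7),(-50,-180,8)),("d1",(324.5,308),(57,-180,8)),("d1",(271.7,236.5),(-50,180,8)),("d1",(306.2,233),(57,180,8)),("d1",(331.2,253),(102,0,50)),
("s1",(308.3,307.3),(-50,180,8)),("s1",(286.7,284),(57,180,8)),("s1",(416.7,253.3),(-50,-180,8)),("s1",(331.7,237.7),(102,0,50))]
C={n:load(f"pics/{n}.png") for n in("w1","d1","s1")}
def W(p,P):
    x,y,a=p;c,s=np.cos(a),np.sin(a);X=np.array(P)/1000
    return np.array([x+c*X[0]-s*X[1],y+s*X[0]+c*X[1],X[2]])
def res(p): return np.concatenate([proj(C[n],W(p,P))[0]-np.array(u) for n,u,P in obs])
s=least_squares(res,[0.5,0,0],loss="soft_l1"); print(s.x,np.degrees(s.x[2])); print(np.round(res(s.x).reshape(-1,2),1))
np.save("comp.npy",s.x)
def Cc(X):
    x,y,a=s.x;d=X[:2]-[x,y];c,sn=np.cos(a),np.sin(a);return np.array([c*d[0]+sn*d[1],-sn*d[0]+c*d[1]])*1000
# master: blue rect corners z=.054 in wrist crop
for n,sc,o,pts in [("w1",2,(50,60),[(75,122),(145,123),(156,257),(88,255)])]:
    q=[ray(C[n],(p[0]/sc+o[0],p[1]/sc+o[1]),.054) for p in pts]; print([np.round(Cc(v),1) for v in q], np.round(np.mean(q,0),4),Cc(np.mean(q,0)))
# spacer bores z=.046
for n,sc,o,pts in [("s1",3,(190,210),[(79,271),(127,243)]),("d1",4,(240,180),[(241,43),(261,72)])]:
    q=[ray(C[n],(p[0]/sc+o[0],p[1]/sc+o[1]),.046) for p in pts]; d=q[1]-q[0];print(np.round(q,4),np.round(np.mean(q,0),4),np.linalg.norm(d),np.degrees(np.arctan2(d[1],d[0])),Cc(np.mean(q,0)))
for n,sc,o,uv,z in [("d1",4,(240,180),(414,203),.084),("s1",3,(190,210),(356,46),.084),("w1",2,(50,60),(482,352),.084)]:
    v=ray(C[n],(uv[0]/sc+o[0],uv[1]/sc+o[1]),z); c=Cc(v); print("lug",c,np.hypot(c[0]-102,c[1]),np.arctan2(c[1],c[0]-102))
E
python3 fit.py
```

```text
[ 0.45093387 -0.05823464 -0.01977609] -1.1330864250141122
[[-1.5  0.3]
 [-0.1 -0.2]
 [ 0.7  2.2]
 [-1.  -2.2]
 [ 0.  -0.9]
 [-0.7 -1.3]
 [ 0.2 -1. ]
 [-0.6 -0.9]
 [-0.9 -1.9]
 [-1.6 -1.9]
 [ 0.1 -0.5]
 [ 0.  -1.3]]
[array([ -7.1, 140. ]), array([ 19. , 140.2]), array([17.5, 89.8]), array([-9. , 90.1])] [0.4583 0.0567 0.054 ] [  5.09180459 115.01884995]
[[0.5175 0.3154 0.046 ]
 [0.5241 0.2667 0.046 ]] [0.5208 0.291  0.046 ] 0.049160108789794724 -82.31643539101097 [ 62.9110923  350.59297277]
[[0.5211 0.3144 0.046 ]
 [0.53   0.2631 0.046 ]] [0.5255 0.2887 0.046 ] 0.05202351629480936 -80.10821971697418 [ 67.7196014  348.38600353]
lug [146.64065438  49.58346702] 66.71812516062303 0.8378081628903842
lug [142.53343551  47.89337322] 62.74340278269686 0.8684387327138471
lug [147.95917901  61.34540962] 76.6518454888169 0.9278157869095096
```

Emit:
arm_command([
  [[-0.0282, 0.0133, 0.022, 0, 0, 0], [-0.0282, 0.0133, 0.022, 0, 0, 0], [-0.0282, 0.0133, 0.022, 0, 0, 0], [-0.0282, 0.0133, 0.022, 0, 0, 0], [-0.0282, 0.0133, 0.022, 0, 0, 0], [-0.0282, 0.0133, 0.022, 0, 1.13, 0], [0, 0.02, 0, 0, 0, 0], [0, 0.02, 0, 0, 0, 0], [0, 0.02, 0, 0, 0, 0], [0, 0.02, 0, 0, 0, 0], [0, 0.015, 0, 0, 0, 0], [0, 0.01, 0, 0, 0, 0]],
], hand=0, grip_force=10)

```text
time: 1.3
ee_pos: [0.4551, 0.1318, 0.0363]
eef_rot: [0.707, -0.007, 0.006, -0.707]
ft_force: [-0.4, -0.4, 0.0]
width: 0.015
```

```bash
cat >> h.py <<'E'
def Cc(X):
    x,y,a=np.load("comp.npy");d=np.array(X)[:2]-[x,y];c,sn=np.cos(a),np.sin(a);return np.array([c*d[0]+sn*d[1],-sn*d[0]+c*d[1]])*1000
def where():
    s=readout.read_state(); M=Ro.from_quat(s["eef_rot"]).as_matrix()
    print("t",round(s["time"],2),"comp",np.round(Cc(s["ee_pos"]),1),"z",round(s["ee_pos"][2],4),"yaw_rel",round(np.degrees(np.arctan2(M[1,0],M[0,0])-np.load("comp.npy")[2]),2),"down",np.round(M[:,1],3),"F",np.round(s["ft_force"],1),"w",round(s["width"],4))
E
python3 - <<'E'
from h import *
where(); snap("scene","pics/s2.png"); snap("side","pics/d2.png")
crop("pics/s2.png","pics/s2a.png",190,190,430,350,3); crop("pics/d2.png","pics/d2a.png",240,160,400,320,3)
E
```

```text
t 1.3 comp [  0.4 190. ] z 0.0363 yaw_rel 0.01 down [-0.001 -0.    -1.   ] F [-0.4 -0.4  0. ] w 0.015
```

View pics/s2a.png

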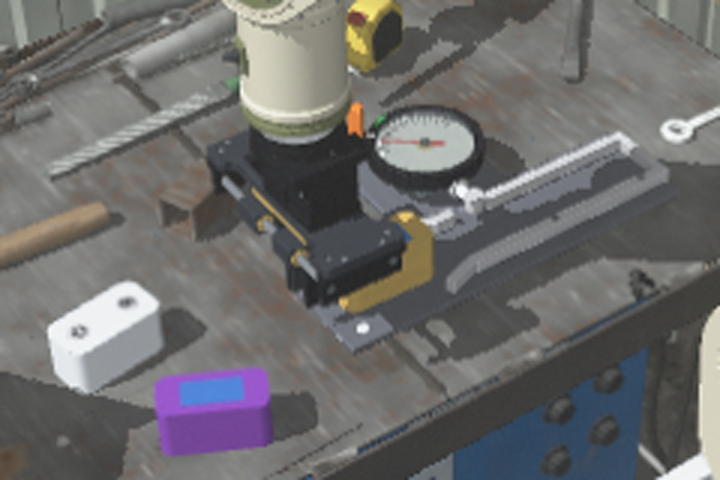

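View pics/d2a.png

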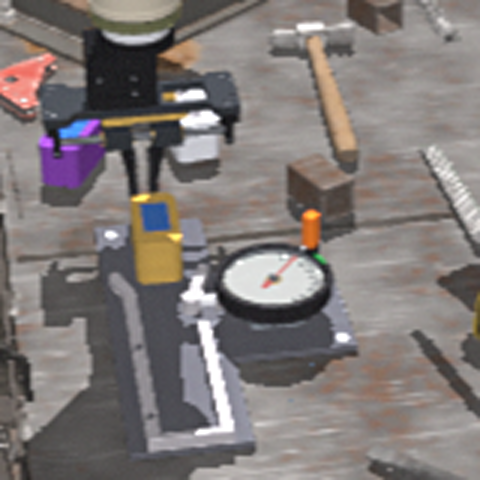

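Emit:
arm_command([
  [[0, 0.008, 0, 0, 0, 0], [0, 0.007, 0, 0, 0, 0], [0, 0, -0.005, 0, 0, 0], [0, 0, -0.005, 0, 0, 0], [0, 0, -0.005, 0, 0, 0], [0, 0, -0.005, 0, 0, 0], [0, 0, -0.005, 0, 0, 0], [0, 0, -0.005, 0, 0, 0], [0, 0, -0.005, 0, 0, 0], [0, 0, -0.005, 0, 0, 0], [0, 0, -0.005, 0, 0, 0], [0, 0, -0.005, 0, 0, 0]],
])

```text
time: 2.4
ee_pos: [0.4549, 0.0815, 0.0228]
eef_rot: [-0.707, 0.007, -0.007, 0.707]
ft_force: [0.2, 1.2, -0.2]
width: 0.0003
```

Emit:
arm_command([
  [[0, 0, -0.004, 0, 0, 0], [0, 0, -0.004, 0, 0, 0], [0, 0, -0.004, 0, 0, 0], [0, 0, -0.004, 0, 0, 0], [0, 0, -0.004, 0, 0, 0], [0, 0, -0.003, 0, 0, 0], [0, 0, -0.003, 0, 0, 0], [0, 0, -0.003, 0, 0, 0], [0, 0, -0.003, 0, 0, 0], [0, 0, -0.003, 0, 0, 0], [0, 0, -0.003, 0, 0, 0], [0, 0, -0.002, 0, 0, 0]],
])

```text
time: 3.4
ee_pos: [0.454, 0.0422, 0.0227]
eef_rot: [-0.707, 0.007, -0.007, 0.707]
ft_force: [-0.3, 2.7, -0.6]
width: 0.0002
```

Run:
```python
from h import *
where(); snap("scene","pics/s3.png"); snap("side","pics/d3.png")
crop("pics/s3.png","pics/s3a.png",190,190,430,350,3); crop("pics/d3.png","pics/d3a.png",250,200,370,320,4)
```

```text
t 3.4 comp [  1.1 100.5] z 0.0227 yaw_rel 0.02 down [-0.  0. -1.] F [-0.3  2.7 -0.6] w 0.0002
```

View pics/d3a.png

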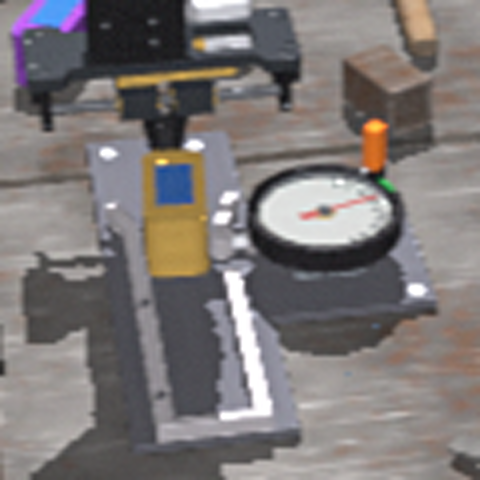

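View pics/s3a.png

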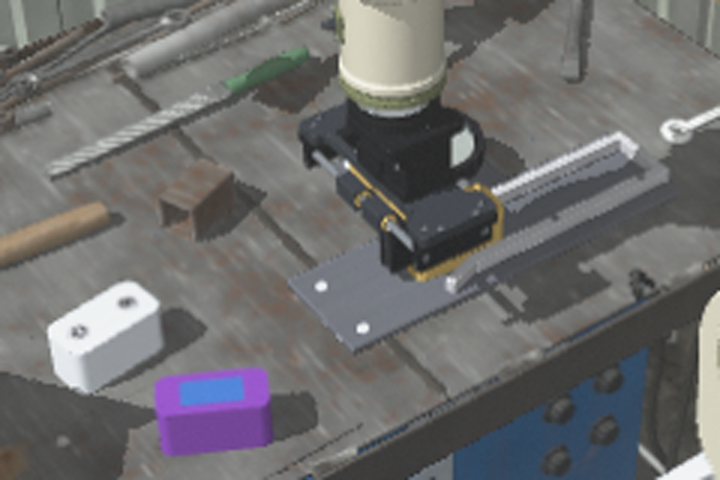

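Emit:
arm_command([
  [[0, 0, -0.003, 0, 0, 0], [0, 0, -0.003, 0, 0, 0], [0, 0, -0.003, 0, 0, 0], [0, 0, -0.003, 0, 0, 0], [0, 0, -0.003, 0, 0, 0], [0, 0, -0.003, 0, 0, 0], [0, 0, -0.003, 0, 0, 0], [0, 0, -0.003, 0, 0, 0], [0, 0, -0.003, 0, 0, 0], [0, 0, -0.003, 0, 0, 0], [0, 0, -0.003, 0, 0, 0], [0, 0, -0.003, 0, 0, 0]],
])

```text
time: 4.5
ee_pos: [0.4533, 0.0057, 0.0227]
eef_rot: [0.707, -0.007, 0.007, -0.707]
ft_force: [-1.2, 1.6, -0.3]
width: 0.0003
```

Emit:
arm_command([
  [[0, 0, -0.003, 0, 0, 0], [0, 0, -0.002, 0, 0, 0], [0, 0, -0.002, 0, 0, 0], [0, 0, 0, 0, 0, 0], [0, 0, 0, 0, 0, 0]],
])

```text
time: 4.92
ee_pos: [0.4533, -0.0013, 0.0228]
eef_rot: [0.707, -0.007, 0.007, -0.707]
ft_force: [0.1, 0.2, 0.1]
width: 0.0006
```

Run:
```python
from h import *
where(); snap("side","pics/d4.png")
crop("pics/d4.png","pics/d4a.png",250,210,350,310,6)
```

```text
t 4.92 comp [ 1.3 57. ] z 0.0228 yaw_rel -0.02 down [ 0. -0. -1.] F [0.1 0.2 0.1] w 0.0006
```

View pics/d4a.png

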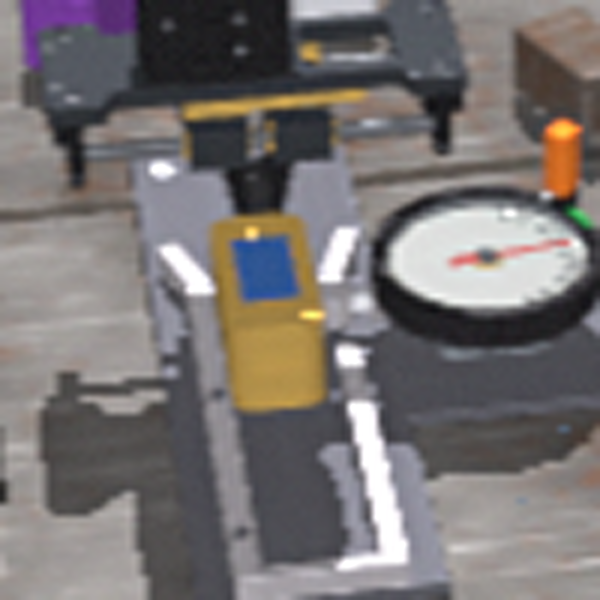

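Run:
```python
from h import *
c=load("pics/d4.png")
q=[Cc(ray(c,(x/6+250-.4,y/6+210-.4),.054)) for x,y in [(232,240),(290,237),(299,297),(242,302)]]
print(np.round(q,1),np.mean(q,0))
# reference: rail end front y=-172 inner? plunger
for x in (-22,0,22): 
  pass
p=np.load("comp.npy");a=p[2]
def W(X): return [p[0]+(np.cos(a)*X[0]-np.sin(a)*X[1])/1e3,p[1]+(np.sin(a)*X[0]+np.cos(a)*X[1])/1e3,X[2]/1e3]
for P in [(22,0,54),(-22,0,54),(22,-45,54),(0,45,54),(29,0,30),(-22,40,22),(29,40,22),(102,0,50)]: print(P,np.round((proj(c,W(P))[0]-[250,210])*6))
```

```text
[[-11.9  25.5]
 [ 14.7  23.6]
 [ 13.1 -25. ]
 [-12.5 -24.7]] [ 0.83538679 -0.15661648]
(22, 0, 54) [310. 262.]
(-22, 0, 54) [213. 271.]
(22, -45, 54) [322. 318.]
(0, 45, 54) [251. 212.]
(29, 0, 30) [326. 304.]
(-22, 40, 22) [208. 279.]
(29, 40, 22) [316. 269.]
(102, 0, 50) [484. 253.]
```

Emit:
arm_command([
  [[0, 0, 0.005, 0, 0, 0], [0, 0, 0.015, 0, 0, 0], [0, -0.03, 0.005, 0, 0, 0], [0, -0.03, 0, 0, 0, 0], [0.015, -0.03, 0, 0, 0, 0], [0.015, -0.03, 0, 0, 0, 0], [0.015, -0.03, 0, 0, 0, 0], [0.015, -0.03, 0, 0, 0, 0], [0, 0, 0, 0, 0, 0]],
])

```text
time: 5.72
ee_pos: [0.5182, 0.0235, 0.2088]
eef_rot: [-0.707, 0.004, -0.01, 0.707]
ft_force: [1.0, -0.2, 0.1]
width: 0.0009
```

Run:
```python
from h import *
where(); snap("wrist","pics/w5.png"); snap("side","pics/d5.png")
crop("pics/w5.png","pics/w5a.png",100,90,500,390,2)
```

```text
t 5.72 comp [65.6 83. ] z 0.2088 yaw_rel -0.0 down [ 0.009  0.001 -1.   ] F [ 1.  -0.2  0.1] w 0.0009
```

View pics/w5a.png

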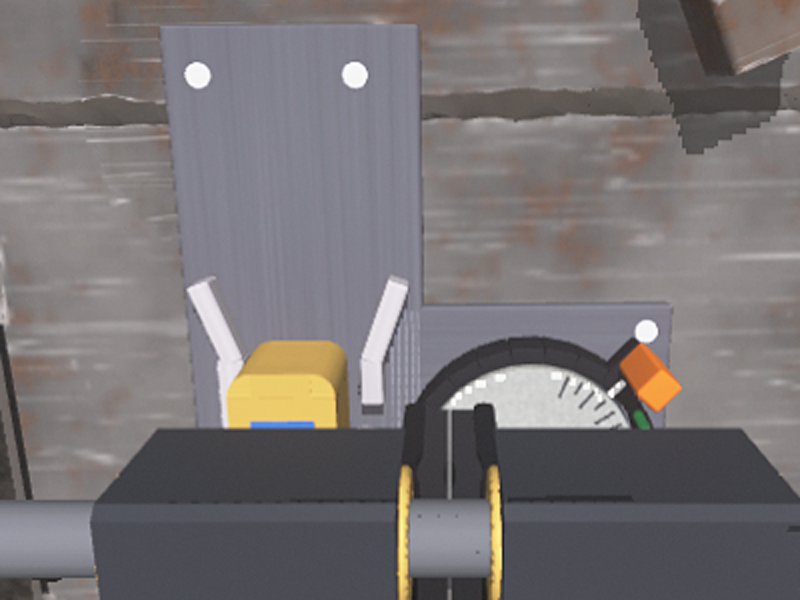

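Emit:
arm_command([
  [[0, -0.005, -0.03, 0, 0, 0], [0, -0.005, -0.03, 0, 0, 0], [0, -0.005, -0.03, 0, 0, 0], [0, -0.005, -0.03, 0, 0, 0], [0, 0, 0, 0, 0, 0], [0, 0, 0, 0, 0, 0]],
])

```text
time: 6.32
ee_pos: [0.5103, -0.0985, 0.2216]
eef_rot: [0.707, -0.009, 0.008, -0.707]
ft_force: [1.2, 0.1, -0.3]
width: 0.0004
```

Run:
```python
from h import *
where(); snap("wrist","pics/w6.png")
crop("pics/w6.png","pics/w6a.png",120,30,520,310,2)
```

```text
t 6.32 comp [ 60.2 -39.1] z 0.2216 yaw_rel -0.19 down [-0.002 -0.    -1.   ] F [ 1.2  0.1 -0.3] w 0.0004
```

View pics/w6a.png

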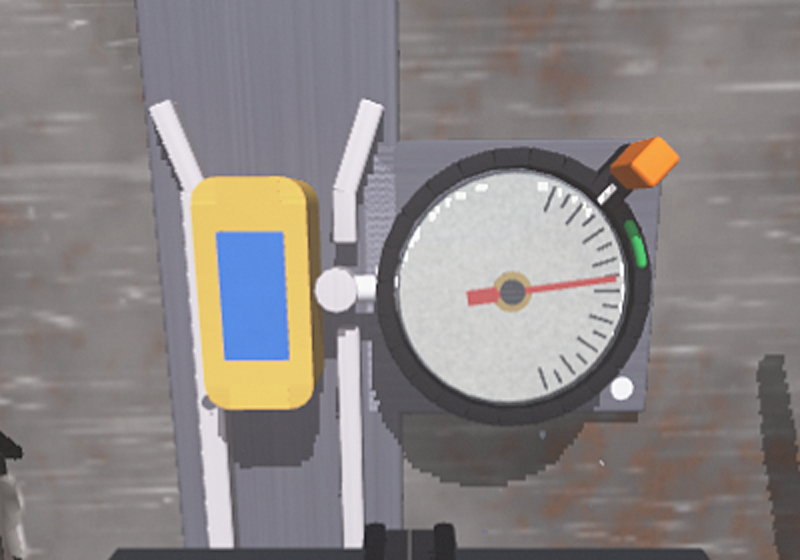

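```bash
cat > m.py <<'E'
from h import *
def meas(save,o,k,hub,tip,tail,lug,blue,but,z=.054,lugbase=None):
    c=load(save); P=lambda p,z: Cc(ray(c,((p[0]+.5)/k+o[0]-.5,(p[1]+.5)/k+o[1]-.5),z))
    h=P(hub,.049); t=P(tip,.049); tl=P(tail,.049); print("hub",h,"button",P(but,.039) if but else None)
    d=t-tl; print("needle len",np.linalg.norm(t-h),"ang",np.arctan2(d[1],d[0]),np.arctan2(*(t-h)[::-1]))
    l=P(lug,.084); e=l-h; print("lug r",np.linalg.norm(e),"ang",np.arctan2(e[1],e[0]))
    if lugbase: l=P(lugbase,.052)-h; print("mark r",np.linalg.norm(l),"ang",np.arctan2(l[1],l[0]))
    if blue: b=np.array([P(q,z) for q in blue]); print("block",b.mean(0),np.round(b,1).tolist(),"rel hub y",b.mean(0)[1]-h[1])
E
python3 - <<'E'
from m import *
meas("pics/w6.png",(120,30),2,(512,292),(617,278),(469,298),(645,160),[(216,233),(284,231),(289,360),(225,360)],(337,290),lugbase=(606,194))
c=load("pics/w6.png");p=np.load("comp.npy");a=p[2]
def W(X): return [p[0]+(np.cos(a)*X[0]-np.sin(a)*X[1])/1e3,p[1]+(np.sin(a)*X[0]+np.cos(a)*X[1])/1e3,X[2]/1e3]
for P in [(102,0,50),(-22,40,22),(29,40,22),(-35,75,22),(42,75,22),(102,54,52),(102,-54,52),(48,0,52),(156,0,52)]: print(P,np.round((proj(c,W(P))[0]-[120,30])*2))
E
```

```text
hub [101.1733058    1.54051327] button [30.80225577  1.5887158 ]
needle len 41.6338446995739 ang 0.12901302009055005 0.12711159189687357
lug r 62.09867723995474 ang 0.8789310157315161
mark r 50.48901632098087 ang 0.82429450445108
block [-0.67246862  0.3284667 ] [[-13.7, 24.8], [12.4, 25.5], [12.1, -24.5], [-13.5, -24.5]] rel hub y -1.2120465696972809
(102, 0, 50) [514. 296.]
(-22, 40, 22) [210. 192.]
(29, 40, 22) [333. 192.]
(-35, 75, 22) [172. 101.]
(42, 75, 22) [363. 101.]
(102, 54, 52) [519. 151.]
(102, -54, 52) [510. 428.]
(48, 0, 52) [377. 297.]
(156, 0, 52) [652. 296.]
```

Emit:
arm_command([
  [[0.0118, 0.01, 0.0219, 0, 0, 0], [0.0118, 0.01, 0.0219, 0, 0, 0], [0.0118, 0.01, 0.0219, 0, 0, 0], [0.0118, 0.01, 0.0219, 0, 0, 0], [0.0118, 0.01, 0.0219, 0, 0, 0], [0, 0, 0, 0, -7.04, 0], [0, 0, 0, 0, -7.04, 0], [0, 0, 0, 0, -7.04, 0], [0, 0, 0, 0, -7.04, 0], [0, 0, 0, 0, -7.04, 0], [0, 0, 0, 0, -7.04, 0], [0, 0, 0, 0, -7.04, 0]],
])

```text
time: 7.37
ee_pos: [0.5716, 0.0134, 0.1717]
eef_rot: [-0.644, -0.291, 0.292, 0.645]
ft_force: [0.5, 0.1, 0.8]
width: 0.0005
```

Run:
```python
from h import *
p=np.load("comp.npy"); a=p[2]; d=np.array([-.83,1.54])/1e3
p[0]+=np.cos(a)*d[0]-np.sin(a)*d[1]; p[1]+=np.sin(a)*d[0]+np.cos(a)*d[1]; np.save("comp.npy",p); print(p); where()
```

```text
[ 0.45013449 -0.05667853 -0.01977609]
t 7.37 comp [120.   72.4] z 0.1717 yaw_rel 49.78 down [-0.002  0.001 -1.   ] F [0.5 0.1 0.8] w 0.0005
```

Emit:
arm_command([
  [[-0.003, 0.02, 0, 0, 0, 0], [0, 0.02, 0, 0, 0, 0], [0, 0.02, 0, 0, 0, 0], [0, 0.02, 0, 0, 0, 0], [0, 0.018, 0, 0, 0, 0], [0, 0.01, 0, 0, 0, 0], [0, 0, -0.004, 0, 0, 0], [0, 0, -0.004, 0, 0, 0], [0, 0, -0.004, 0, 0, 0], [0, 0, 0, 0, 0, 0]],
])

```text
time: 8.2
ee_pos: [0.5808, 0.0002, 0.066]
eef_rot: [0.646, 0.289, -0.287, -0.645]
ft_force: [-0.7, -0.6, -0.1]
width: 0.0004
```

Run:
```python
from h import *
where(); snap("side","pics/d7.png")
snap("scene","pics/s7.png")
crop("pics/d7.png","pics/d7a.png",290,200,390,280,6)
crop("pics/s7.png","pics/s7a.png",260,190,380,270,6)
```

```text
t 8.2 comp [129.5  59.5] z 0.066 yaw_rel 49.23 down [ 0.002 -0.    -1.   ] F [-0.7 -0.6 -0.1] w 0.0004
```

View pics/d7a.png

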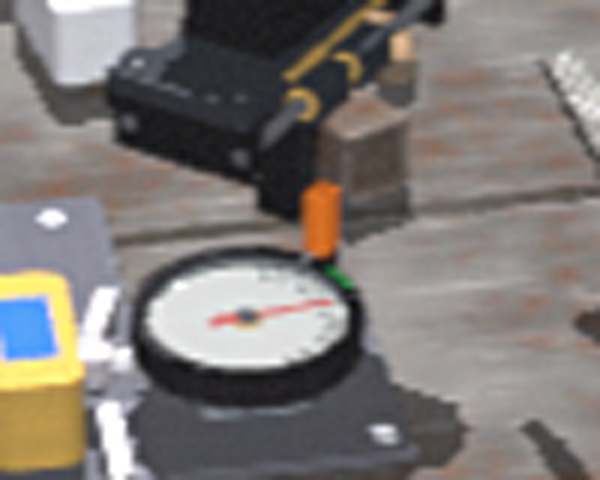

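View pics/s7a.png

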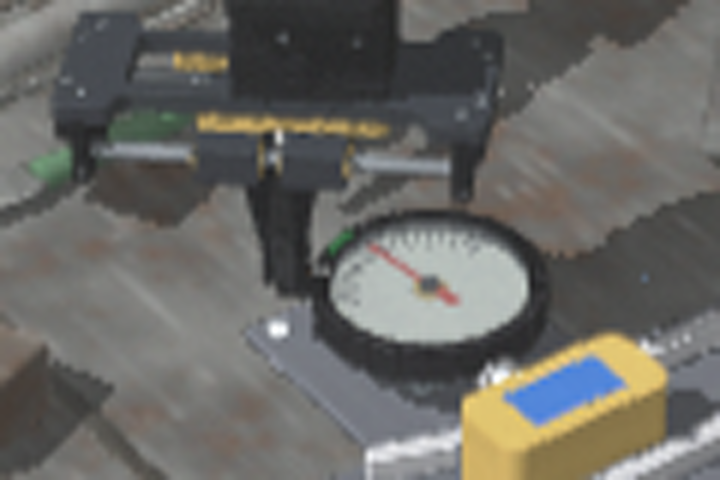

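Emit:
arm_command([
  [[0.0009, 0, -0.0033, 0, 3, 0], [0.0009, 0, -0.0033, 0, 3, 0], [0.0009, 0, -0.0033, 0, 3, 0], [0.0009, 0, -0.0033, 0, 3, 0], [0.0009, 0, -0.0033, 0, 3, 0], [0.0009, 0, -0.0033, 0, 3, 0], [0.0009, 0, -0.0033, 0, 3, 0], [0.0009, 0, -0.0033, 0, 3, 0], [0.0009, 0, -0.0033, 0, 3, 0], [0.0009, 0, -0.0033, 0, 3, 0], [0.0009, 0, -0.0033, 0, 3, 0], [0, 0, 0, 0, 0, 0]],
])

```text
time: 9.3
ee_pos: [0.6077, -0.0239, 0.0653]
eef_rot: [0.701, 0.093, -0.092, -0.701]
ft_force: [-0.3, 1.8, -0.7]
width: 0.0002
```

Run:
```python
from h import *
where(); snap("side","pics/d8.png")
crop("pics/d8.png","pics/d8a.png",290,200,390,280,6)
s=readout.read_state(); q=Cc(s["ee_pos"])-[102,0]; M=Ro.from_quat(s["eef_rot"]).as_matrix(); t=np.arctan2(M[1,0],M[0,0])-np.load("comp.npy")[2]
print(t, q[0]*np.cos(t)+q[1]*np.sin(t), -q[0]*np.sin(t)+q[1]*np.cos(t))
```

```text
t 9.3 comp [156.9  35.9] z 0.0653 yaw_rel 16.12 down [ 0.001  0.    -1.   ] F [-0.3  1.8 -0.7] w 0.0002
0.28476892490796485 62.535897942226875 19.28816070264342
```

View pics/d8a.png

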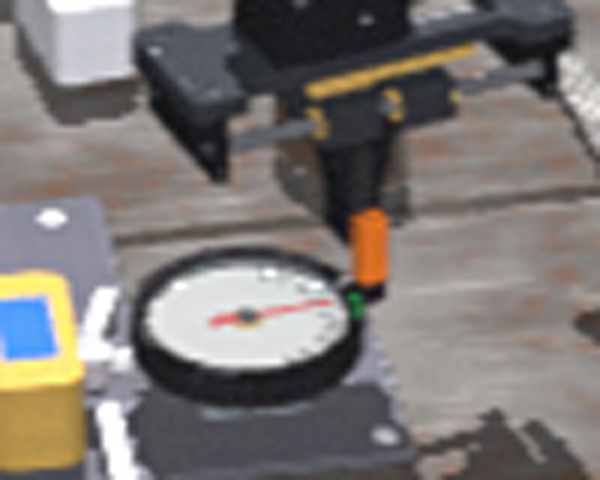

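Run:
```python
from h import *
c=load("pics/d8.png")
P=lambda p,z: Cc(ray(c,((p[0]+.5)/6+290-.5,(p[1]+.5)/6+200-.5),z))
h=P((247,317),.05); l=P((370,214),.084); n=P((331,301),.049);t=P((211,322),.049)
print(h,l,l-h,np.hypot(*(l-h)),np.arctan2(*(l-h)[::-1]),"needle",np.arctan2(*(n-h)[::-1]),np.arctan2(*(n-t)[::-1]))
c=load("pics/d7.png"); h=P((247,317),.05); l=P((324,185),.084);print(l-h,np.arctan2(*(l-h)[::-1]))
```

```text
[103.00220998  -2.96621112] [164.3695083   21.52766438] [61.36729832 24.49387551] 66.07492141622355 0.3797610118006996 needle 0.19668874741186115 0.13802655541025055
[45.01185191 52.6972086 ] 0.863892074206695
```

Emit:
arm_command([
  [[0.0009, 0, -0.0033, 0, 3, 0], [0.0009, 0, -0.0033, 0, 3, 0], [0.0009, 0, -0.0033, 0, 3, 0], [0, 0, 0, 0, 0, 0], [0, 0, 0.004, 0, 0, 0], [0, -0.02, 0.004, 0, 0, 0], [0, -0.03, 0, 0, 0, 0], [0, -0.03, -0.02, 0, 0, 0], [-0.02, -0.03, -0.03, 0, 0, 0], [-0.02, -0.03, -0.03, 0, 0, 0], [-0.01, 0, -0.02, 0, 0, 0], [0, 0, 0, 0, 0, 0]],
])

```text
time: 10.35
ee_pos: [0.5746, -0.1282, 0.2004]
eef_rot: [0.707, 0.038, -0.035, -0.705]
ft_force: [-0.6, -0.7, -0.9]
width: 0.0004
```

Run:
```python
from h import *
where(); snap("wrist","pics/w9.png")
crop("pics/w9.png","pics/w9a.png",120,30,520,310,2)
```

```text
t 10.35 comp [125.9 -69.1] z 0.2004 yaw_rel 7.05 down [ 0.003 -0.003 -1.   ] F [-0.6 -0.7 -0.9] w 0.0004
```

View pics/w9a.png

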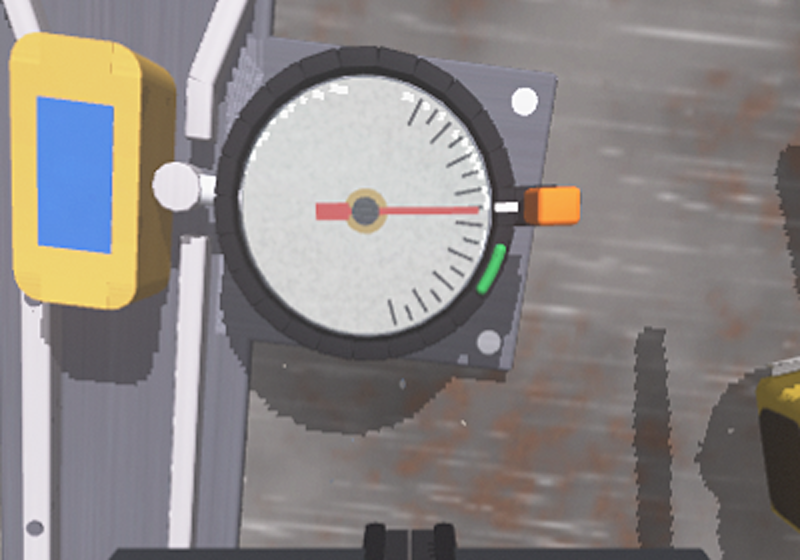

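Run:
```python
from h import *
crop("pics/w9.png","pics/w9b.png",260,105,420,165,5)
```

```text
(no output)
```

View pics/w9b.png

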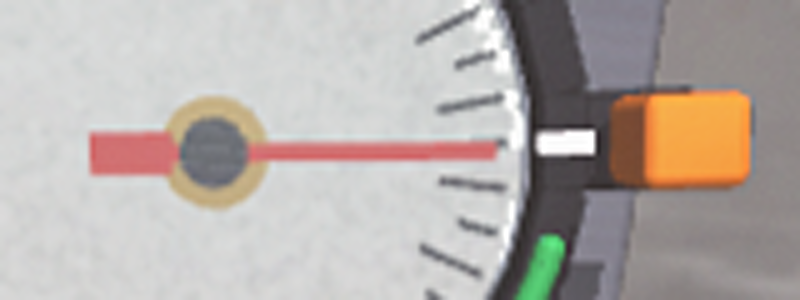

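Run:
```python
from m import *
meas("pics/w9.png",(260,105),5,(214,152),(496,150),(90,153),(698,138),None,None,lugbase=(566,143))
```

```text
hub [102.03704711   0.15926354] button None
needle len 40.83924045242374 ang 0.12973327738320614 0.12921310025821536
lug r 63.857988519572885 ang 0.15629331021186618
mark r 50.613090641985025 ang 0.14755285473163124
```

Emit:
arm_command([
  [[0.0096, 0, 0.0199, 0, 0, 0], [0.0096, 0, 0.0199, 0, 0, 0], [0.0096, 0, 0.0199, 0, 0, 0], [0.0096, 0, 0.0199, 0, 0, 0], [0.0096, 0, 0.0199, 0, 0, 0], [0, 0.025, 0, 0, 0, 0], [0, 0.025, 0, 0, 0, 0], [0, 0.025, 0, 0, 0, 0], [0, 0.025, 0, 0, 0, 0], [0, 0.025, 0, 0, 0, 0], [0, 0.01, 0, 0, 0, 0], [0, 0, 0, 0, 0, 0]],
])

```text
time: 11.4
ee_pos: [0.6107, -0.0169, 0.06]
eef_rot: [-0.706, -0.037, 0.041, 0.706]
ft_force: [-0.3, -0.1, 0.0]
width: 0.0004
```

```bash
cat >> h.py <<'E'
def dv():
    s=readout.read_state(); q=Cc(s["ee_pos"])-[102,0]; M=Ro.from_quat(s["eef_rot"]).as_matrix(); t=np.arctan2(M[1,0],M[0,0])-np.load("comp.npy")[2]
    print("v",t, q[0]*np.cos(t)+q[1]*np.sin(t), -q[0]*np.sin(t)+q[1]*np.cos(t))
E
python3 -c "
from h import *
where();dv()"
```

```text
t 11.4 comp [159.8  42.9] z 0.06 yaw_rel 7.44 down [-0.005  0.    -1.   ] F [-0.3 -0.1  0. ] w 0.0004
v 0.1299364237350534 62.85804769792818 35.06310551536299
```

Emit:
arm_command([
  [[0, 0, -0.005, 0, 0, 0], [0, 0, -0.005, 0, 0, 0], [0, 0, -0.004, 0, 0, 0], [0, 0, 0, 0, 0, 0], [0, 0, 0, 0, 0, 0]],
])

```text
time: 11.82
ee_pos: [0.6149, -0.0329, 0.0641]
eef_rot: [0.706, 0.038, -0.037, -0.706]
ft_force: [0.9, -0.4, 0.0]
width: 0.0004
```

```bash
python3 -c "
from h import *
where();dv()"
```

```text
t 11.82 comp [164.3  27. ] z 0.0641 yaw_rel 7.24 down [ 0.002 -0.    -1.   ] F [ 0.9 -0.4  0. ] w 0.0004
v 0.1262771711866233 65.16402939365679 18.99082415829301
```

Emit:
arm_command([
  [[0, 0, -0.0006, 0, 0, 0], [0, 0, -0.0006, 0, 0, 0], [0, 0, 0, 0, 0, 0], [0, 0, 0, 0, 0, 0]],
])

```text
time: 12.15
ee_pos: [0.6144, -0.0334, 0.0631]
eef_rot: [-0.706, -0.038, 0.038, 0.706]
ft_force: [0.1, 0.1, -0.2]
width: 0.0003
```

```bash
python3 -c "
from h import *
where();dv()"
```

```text
t 12.15 comp [163.8  26.5] z 0.0631 yaw_rel 7.29 down [ 0.  0. -1.] F [ 0.1  0.1 -0.2] w 0.0003
v 0.12728143701610925 64.65984758890181 18.4488464434727
```

Emit:
arm_command([
  [[0, 0, 0.004, 0, 0, 0], [0, -0.02, 0.004, 0, 0, 0], [0, -0.03, 0, 0, 0, 0], [0, -0.03, -0.02, 0, 0, 0], [-0.01, -0.03, -0.03, 0, 0, 0], [-0.01, -0.03, -0.03, 0, 0, 0], [-0.01, 0, -0.02, 0, 0, 0], [-0.01, 0, 0, 0, 0, 0], [0, 0, 0, 0, 0, 0], [0, 0, 0, 0, 0, 0]],
])

```text
time: 12.98
ee_pos: [0.5851, -0.1259, 0.2004]
eef_rot: [-0.706, -0.038, 0.038, 0.706]
ft_force: [-0.3, 0.8, 0.3]
width: 0.0002
```

Run:
```python
from h import *
where(); snap("wrist","pics/w10.png")
crop("pics/w10.png","pics/w10a.png",120,30,520,310,2)
```

```text
t 12.98 comp [136.3 -66.6] z 0.2004 yaw_rel 7.29 down [ 0.  0. -1.] F [-0.3  0.8  0.3] w 0.0002
```

View pics/w10a.png

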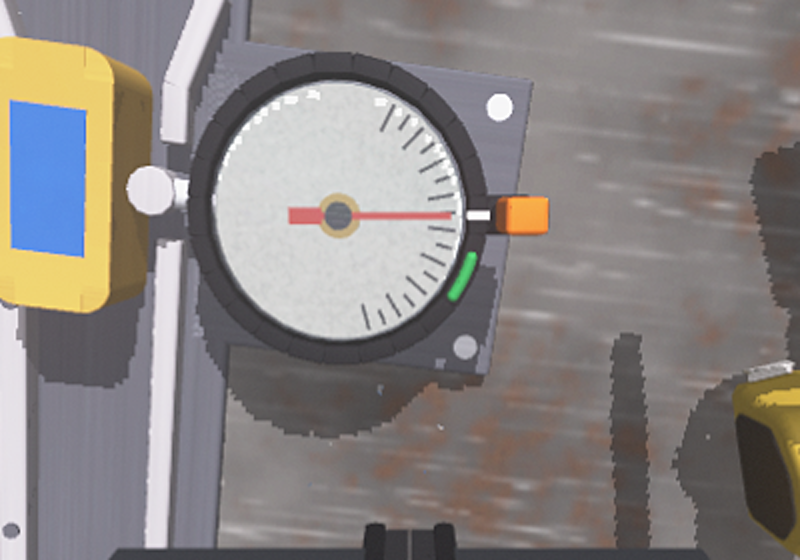

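Emit:
arm_command([
  [[-0.0022, -0.006, 0.025, 0, 0, 0], [-0.0022, -0.004, 0.035, 0, 0, 0], [-0.0022, -0.004, 0.038, 0, 0, 0], [-0.0022, -0.004, 0.038, 0, 0, 0], [-0.0022, -0.004, 0.038, 0, 0, 0], [-0.0022, -0.004, 0.038, 0, 0, 0], [-0.0022, -0.004, 0.038, 0, 0, 0], [-0.0022, 0, 0.038, 0, 0, 0], [-0.0022, 0, 0.038, 0, 0, 0], [-0.0022, 0, 0.034, 0, 0, 0], [0, 0, 0.02, 0, 0, 0], [0, 0, 0, 0, 0, 0]],
], hand=1)

```text
time: 14.03
ee_pos: [0.5199, 0.2563, 0.2299]
eef_rot: [-0.705, -0.041, 0.042, 0.707]
ft_force: [-0.4, 0.3, -0.0]
width: 0.0725
```

Run:
```python
from h import *
where(); print(readout.read_state()["ee_pos"]);snap("wrist","pics/w11.png")
```

```text
t 14.03 comp [ 63.6 314.3] z 0.2299 yaw_rel 7.83 down [-0.002  0.003 -1.   ] F [-0.4  0.3 -0. ] w 0.0725
[0.51990785 0.25629185 0.22987629]
```

View pics/w11.png

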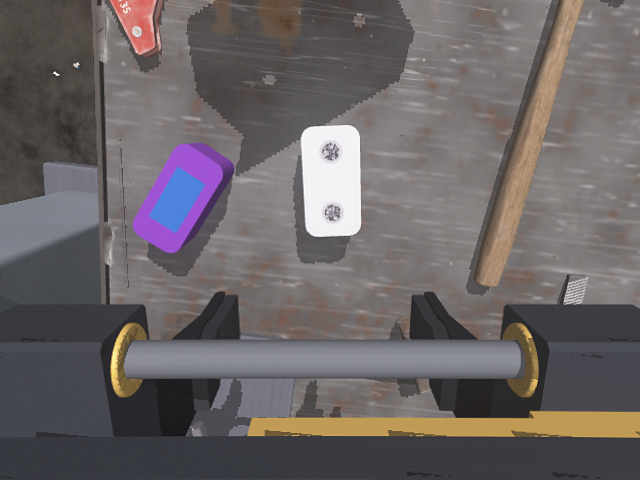

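The white block with two dark bores at (331,182) is the spacer. The purple block at (183,198) is the look-alike.

Run:
```python
from h import *
c=load("pics/w11.png")
crop("pics/w11.png","pics/w11a.png",280,110,400,260,4)
q=[ray(c,p,.046) for p in [(330,151),(332,213)]]; d=q[0]-q[1]; print(np.round(q,4),np.mean(q,0),"yaw",np.degrees(np.arctan2(-d[0],d[1])))
e=[ray(c,p,.046) for p in [(302,185),(361,182),(330,125),(333,237)]]; print(np.round(e,4),np.linalg.norm(e[0]-e[1]),np.linalg.norm(e[2]-e[3]))
```

```text
[[0.5176 0.3163 0.046 ]
 [0.5253 0.2661 0.046 ]] [0.52143529 0.29117743 0.046     ] yaw 8.79098731149023
[[0.4978 0.2865 0.046 ]
 [0.5459 0.2946 0.046 ]
 [0.5151 0.3362 0.046 ]
 [0.5287 0.2455 0.046 ]] 0.04877662706749 0.09176387807327643
```

View pics/w11a.png

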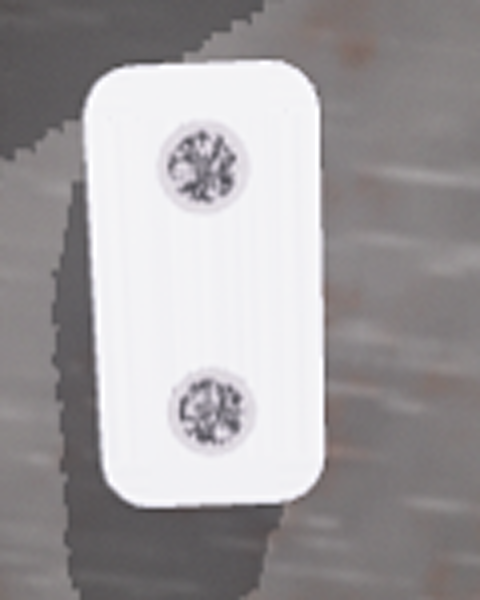

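Emit:
arm_command([
  [[0.003, 0.01, 0.0172, 0, 0, 0], [0.003, 0.01, 0.017, 0, -2.2, 0], [0, 0.02, 0, 0, 0, 0], [0, 0.025, 0, 0, 0, 0], [0, 0.025, 0, 0, 0, 0], [0, 0.025, 0, 0, 0, 0], [0, 0.025, 0, 0, 0, 0], [0, 0.02, 0, 0, 0, 0], [0, 0.02, 0, 0, 0, 0], [0, 0.01, 0, 0, 0, 0], [0, 0, 0, 0, 0, 0]],
])

```text
time: 15.0
ee_pos: [0.5236, 0.2823, 0.0379]
eef_rot: [0.706, 0.05, -0.053, -0.705]
ft_force: [0.9, 0.4, -1.3]
width: 0.0866
```

Run:
```python
from h import *
where(); print(readout.read_state()["ee_pos"]);snap("scene","pics/s12.png");snap("side","pics/d12.png")
crop("pics/s12.png","pics/s12a.png",160,200,310,350,4)
```

```text
t 15.0 comp [ 66.8 340.3] z 0.0379 yaw_rel 9.46 down [-0.004 -0.002 -1.   ] F [ 0.9  0.4 -1.3] w 0.0866
[0.52364731 0.28227404 0.03788507]
```

View pics/s12a.png

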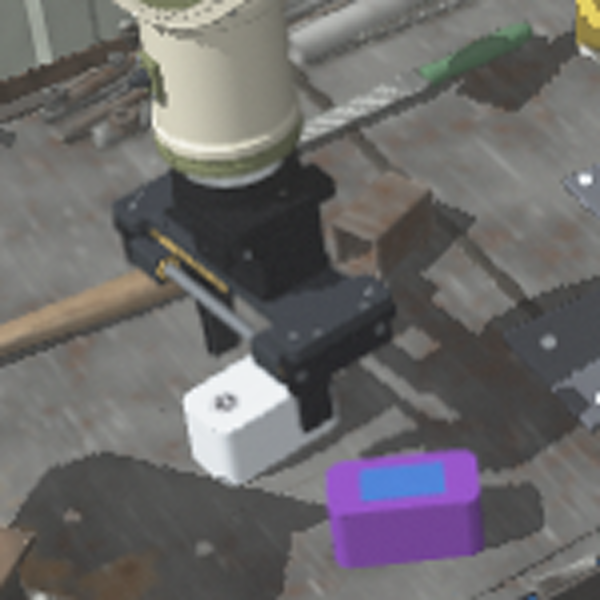

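Emit:
arm_command([
  [[0, 0.01, 0.0045, 0, -0.5, 0], [0, 0.01, 0.0045, 0, 0, 0], [0, 0.006, 0, 0, 0, 0], [0, 0, 0, 0, 0, 0], [0, 0, 0, 0, 0, 0]],
])

```text
time: 15.52
ee_pos: [0.5232, 0.2924, 0.0139]
eef_rot: [0.705, 0.054, -0.055, -0.705]
ft_force: [0.9, -0.6, -0.2]
width: 0.0869
```

Run:
```python
from h import *
where(); print(readout.read_state()["ee_pos"])
```

```text
t 15.52 comp [ 66.1 350.4] z 0.0139 yaw_rel 10.0 down [-0.001 -0.    -1.   ] F [ 0.9 -0.6 -0.2] w 0.0869
[0.52315591 0.29238931 0.01393796]
```

Emit:
arm_command([
  [[0, 0, 0, 0, 0, 0], [0, 0, 0, 0, 0, 0], [0, 0, 0, 0, 0, 0], [0, 0, 0, 0, 0, 0], [0, 0, 0, 0, 0, 0], [0, 0, 0, 0, 0, 0], [0, 0, 0, 0, 0, 0], [0, 0, 0, 0, 0, 0], [0, 0, 0, 0, 0, 0], [0, 0, 0, 0, 0, 0]],
], hand=0, grip_force=25)

```text
time: 16.35
ee_pos: [0.5233, 0.2924, 0.0144]
eef_rot: [0.705, 0.055, -0.055, -0.705]
ft_force: [-1.1, -0.6, 1.5]
width: 0.0471
```

Run:
```python
from h import *
where(); print(readout.read_state()["ee_pos"])
```

```text
t 16.35 comp [ 66.3 350.5] z 0.0144 yaw_rel 9.99 down [-0. -0. -1.] F [-1.1 -0.6  1.5] w 0.0471
[0.52333275 0.29244918 0.01443394]
```

Emit:
arm_command([
  [[0, -0.01, 0, 0, 0, 0], [0, -0.02, 0, 0, 0, 0], [0, -0.03, 0, 0, 0, 0], [0, -0.03, 0, 0, 5, 0], [-0.0065, 0, -0.022, 0, 5, 0], [-0.0085, 0, -0.028, 0, 0, 0], [-0.0085, 0, -0.028, 0, 0, 0], [-0.0085, 0, -0.028, 0, 0, 0], [-0.0085, 0, -0.028, 0, 0, 0], [-0.0085, 0, -0.028, 0, 0, 0], [-0.0085, 0, -0.028, 0, 0, 0], [-0.005, 0, -0.02, 0, 0, 0]],
])

```text
time: 17.35
ee_pos: [0.4575, 0.0806, 0.1046]
eef_rot: [0.707, -0.008, 0.007, -0.707]
ft_force: [1.1, -0.5, -4.8]
width: 0.0467
```

Emit:
arm_command([
  [[0, 0, 0, 0, 0, 0], [0, 0, 0, 0, 0, 0]],
])

```text
time: 17.52
ee_pos: [0.4586, 0.0822, 0.1048]
eef_rot: [0.707, -0.008, 0.008, -0.707]
ft_force: [0.7, 0.4, -4.1]
width: 0.0471
```

Run:
```python
from h import *
where(); snap("scene","pics/s13.png"); crop("pics/s13.png","pics/s13a.png",220,180,400,330,4)
snap("wrist","pics/w13.png")
```

```text
t 17.52 comp [  5.7 139. ] z 0.1048 yaw_rel -0.15 down [ 0. -0. -1.] F [ 0.7  0.4 -4.1] w 0.0471
```

View pics/s13a.png

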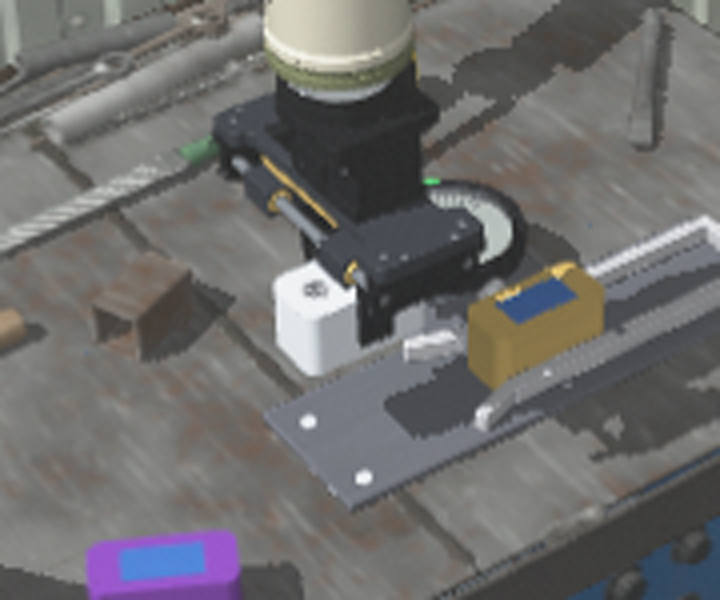

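View pics/w13.png

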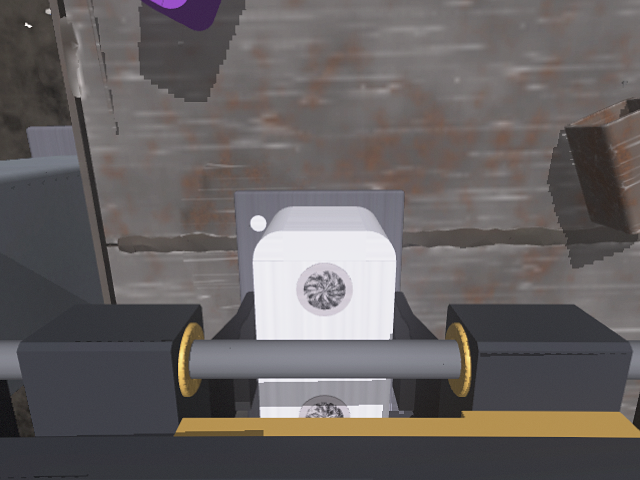

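Emit:
arm_command([
  [[-0.002, 0, -0.0045, 0, 0, 0], [-0.002, 0, -0.0045, 0, -0.1, 0], [0, 0.02, 0, 0, 0, 0], [0, 0.02, 0, 0, 0, 0], [0, 0.02, 0, 0, 0, 0], [0, 0.01, 0, 0, 0, 0], [0, 0.006, 0, 0, 0, 0], [0, 0.003, 0, 0, 0, 0], [0, 0, 0, 0, 0, 0], [0, 0, 0, 0, 0, 0]],
])

```text
time: 18.45
ee_pos: [0.4551, 0.0745, 0.0262]
eef_rot: [-0.707, 0.006, -0.007, 0.707]
ft_force: [0.2, -0.2, -4.4]
width: 0.0469
```

Run:
```python
from h import *
where();
```

```text
t 18.45 comp [  2.4 131.2] z 0.0262 yaw_rel 0.09 down [ 0.001  0.    -1.   ] F [ 0.2 -0.2 -4.4] w 0.0469
```

Emit:
arm_command([
  [[0, 0.0015, 0, 0, 0, 0], [0, 0.0015, 0, 0, 0, 0], [0, 0.0005, 0, 0, 0, 0], [0, 0, 0, 0, 0, 0], [0, 0, 0, 0, 0, 0]],
])

```text
time: 18.87
ee_pos: [0.4549, 0.0744, 0.0223]
eef_rot: [-0.707, 0.006, -0.007, 0.707]
ft_force: [-0.7, 0.5, -0.7]
width: 0.0469
```

Run:
```python
from h import *
where(); snap("scene","pics/s14.png"); crop("pics/s14.png","pics/s14a.png",270,220,400,320,6)
```

```text
t 18.87 comp [  2.2 131.1] z 0.0223 yaw_rel 0.09 down [ 0.001  0.    -1.   ] F [-0.7  0.5 -0.7] w 0.0469
```

View pics/s14a.png

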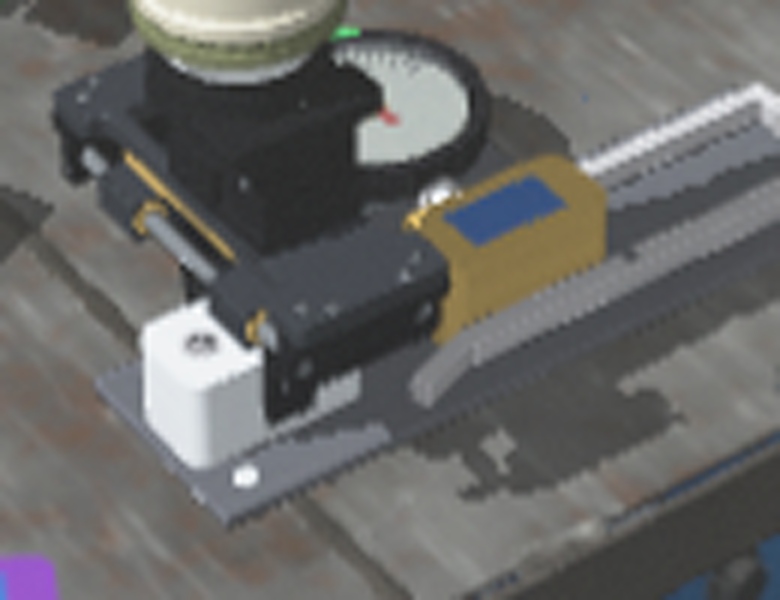

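Emit:
arm_command([
  [[0, 0, 0, 0, 0, 0], [0, 0, 0, 0, 0, 0], [0, 0, 0, 0, 0, 0], [0, 0, 0, 0, 0, 0], [0, 0, 0, 0, 0, 0], [0, 0, 0, 0, 0, 0], [0, -0.01, 0, 0, 0, 0], [0, -0.02, 0, 0, 0, 0], [0, -0.02, 0, 0, 0, 0], [0, -0.02, 0, 0, 0, 0], [0, 0, 0, 0, 0, 0]],
], hand=1)

```text
time: 19.83
ee_pos: [0.4568, 0.0749, 0.0963]
eef_rot: [-0.707, 0.004, -0.009, 0.708]
ft_force: [1.0, 0.3, -0.1]
width: 0.0872
```

Emit:
arm_command([
  [[0, 0, 0.02, 0, 0, 0], [0, 0, 0.02, 0, 0, 0], [0, 0, 0.02, 0, 0, 0], [0, 0, 0.015, 0, 0, 0], [0, 0, 0, 0, 0, 0], [0, 0, 0, 0, 0, 0], [0, 0, 0, 0, 0, 0], [0, 0, 0, 0, 0, 0], [0, 0, 0, 0, 0, 0], [0, 0, 0, 0, 0, 0]],
], hand=0, grip_force=10)

```text
time: 20.67
ee_pos: [0.456, 0.1486, 0.092]
eef_rot: [0.707, -0.007, 0.007, -0.707]
ft_force: [-0.2, -0.2, -0.0]
width: 0.0279
```

Run:
```python
from h import *
where(); snap("side","pics/d15.png"); crop("pics/d15.png","pics/d15a.png",250,190,370,290,6)
```

```text
t 20.67 comp [  1.8 205.4] z 0.092 yaw_rel 0.02 down [ 0. -0. -1.] F [-0.2 -0.2 -0. ] w 0.0279
```

View pics/d15a.png

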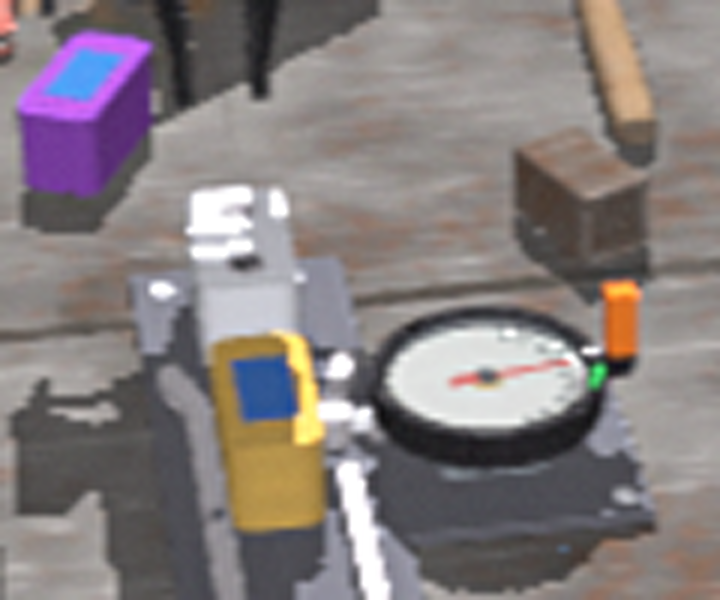

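Emit:
arm_command([
  [[0, 0.02, 0, 0, 0, 0], [0, 0.02, 0, 0, 0, 0], [0, 0.02, 0, 0, 0, 0], [0, 0.01, 0, 0, 0, 0], [0, 0, 0, 0, 0, 0], [0, 0, 0, 0, 0, 0], [0, 0, -0.005, 0, 0, 0], [0, 0, -0.005, 0, 0, 0], [0, 0, -0.004, 0, 0, 0], [0, 0, -0.003, 0, 0, 0], [0, 0, -0.003, 0, 0, 0], [0, 0, -0.003, 0, 0, 0]],
])

```text
time: 21.72
ee_pos: [0.4557, 0.1261, 0.0222]
eef_rot: [-0.707, 0.006, -0.007, 0.707]
ft_force: [-0.7, 0.4, 0.4]
width: 0.0
```

Emit:
arm_command([
  [[0, 0, -0.003, 0, 0, 0], [0, 0, -0.003, 0, 0, 0], [0, 0, -0.003, 0, 0, 0], [0, 0, -0.003, 0, 0, 0], [0, 0, -0.003, 0, 0, 0], [0, 0, -0.003, 0, 0, 0], [0, 0, -0.003, 0, 0, 0], [0, 0, -0.003, 0, 0, 0], [0, 0, -0.003, 0, 0, 0], [0, 0, -0.003, 0, 0, 0], [0, 0, -0.003, 0, 0, 0], [0, 0, -0.003, 0, 0, 0]],
])

```text
time: 22.72
ee_pos: [0.4548, 0.09, 0.0219]
eef_rot: [0.707, -0.006, 0.006, -0.707]
ft_force: [0.3, 0.9, 0.2]
width: 0.0005
```

Run:
```python
from h import *
where(); snap("side","pics/d16.png"); crop("pics/d16.png","pics/d16a.png",250,190,370,290,6)
```

```text
t 22.72 comp [  1.8 146.7] z 0.0219 yaw_rel 0.09 down [ 0. -0. -1.] F [0.3 0.9 0.2] w 0.0005
```

View pics/d16a.png

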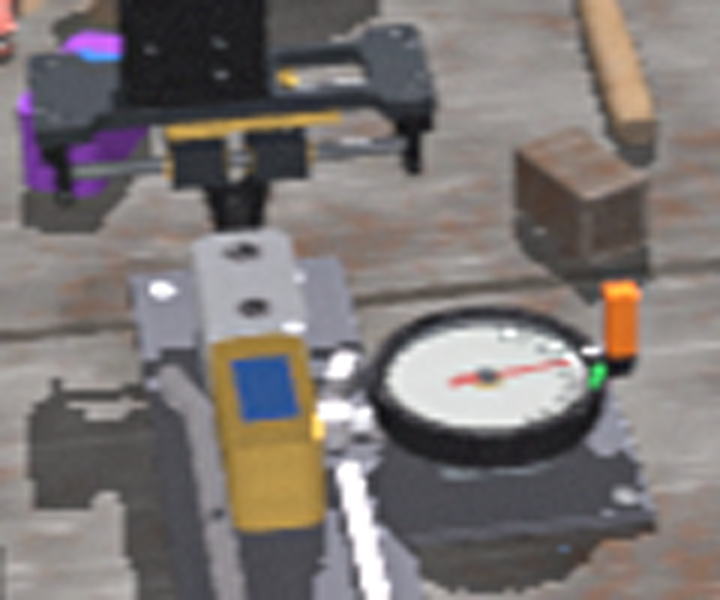

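Emit:
arm_command([
  [[0, 0, -0.0025, 0, 0, 0], [0, 0, -0.0025, 0, 0, 0], [0, 0, -0.0025, 0, 0, 0], [0, 0, -0.0025, 0, 0, 0], [0, 0, -0.0025, 0, 0, 0], [0, 0, -0.0025, 0, 0, 0], [0, 0, -0.0025, 0, 0, 0], [0, 0, -0.0025, 0, 0, 0], [0, 0, -0.0025, 0, 0, 0], [0, 0, -0.0025, 0, 0, 0], [0, 0, -0.0025, 0, 0, 0], [0, 0, -0.0025, 0, 0, 0]],
])

```text
time: 23.77
ee_pos: [0.4543, 0.0601, 0.0219]
eef_rot: [-0.707, 0.006, -0.006, 0.707]
ft_force: [-0.7, 3.2, -0.5]
width: 0.0006
```

Run:
```python
from h import *
where(); snap("side","pics/d17.png"); crop("pics/d17.png","pics/d17a.png",250,200,370,300,6)
```

```text
t 23.77 comp [  1.8 116.8] z 0.0219 yaw_rel 0.08 down [ 0.  0. -1.] F [-0.7  3.2 -0.5] w 0.0006
```

View pics/d17a.png

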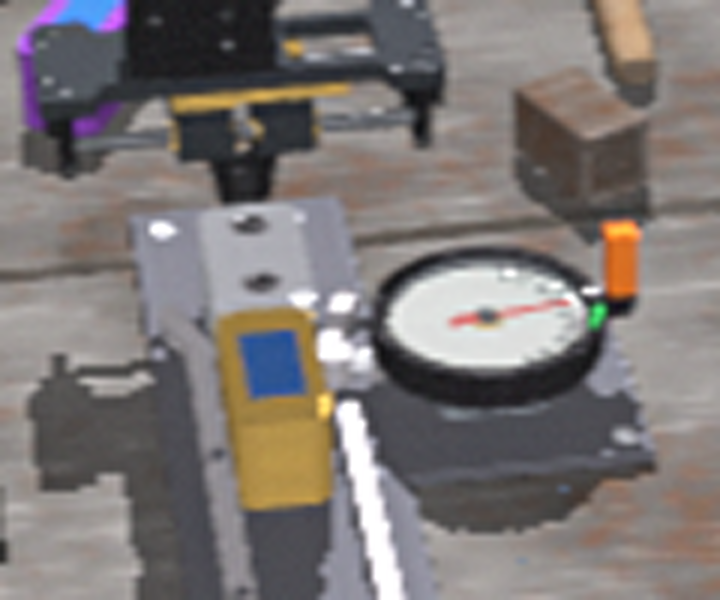

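Emit:
arm_command([
  [[0, 0, -0.002, 0, 0, 0], [0, 0, -0.002, 0, 0, 0], [0, 0, -0.002, 0, 0, 0], [0, 0, -0.002, 0, 0, 0], [0, 0, -0.002, 0, 0, 0], [0, 0, -0.002, 0, 0, 0], [0, 0, -0.002, 0, 0, 0], [0, 0, -0.002, 0, 0, 0], [0, 0, -0.002, 0, 0, 0], [0, 0, -0.002, 0, 0, 0], [0, 0, -0.002, 0, 0, 0], [0, 0, -0.002, 0, 0, 0]],
])

```text
time: 24.82
ee_pos: [0.4538, 0.0363, 0.0219]
eef_rot: [-0.707, 0.006, -0.006, 0.707]
ft_force: [-0.9, 4.0, -0.5]
width: 0.0005
```

Emit:
arm_command([
  [[0, 0, -0.002, 0, 0, 0], [0, 0, -0.002, 0, 0, 0], [0, 0, -0.002, 0, 0, 0], [0, 0, -0.002, 0, 0, 0], [0, 0, -0.002, 0, 0, 0], [0, 0, -0.002, 0, 0, 0], [0, 0, -0.002, 0, 0, 0], [0, 0, -0.002, 0, 0, 0], [0, 0, -0.002, 0, 0, 0], [0, 0, -0.002, 0, 0, 0], [0, 0, -0.002, 0, 0, 0], [0, 0, -0.002, 0, 0, 0]],
])

```text
time: 25.82
ee_pos: [0.4533, 0.0121, 0.0219]
eef_rot: [-0.707, 0.007, -0.006, 0.707]
ft_force: [-1.5, 3.3, 0.2]
width: 0.0002
```

Run:
```python
from h import *
where(); snap("side","pics/d18.png"); crop("pics/d18.png","pics/d18a.png",250,200,370,300,6)
```

```text
t 25.82 comp [ 1.8 68.8] z 0.0219 yaw_rel 0.08 down [-0.  0. -1.] F [-1.5  3.3  0.2] w 0.0002
```

View pics/d18a.png

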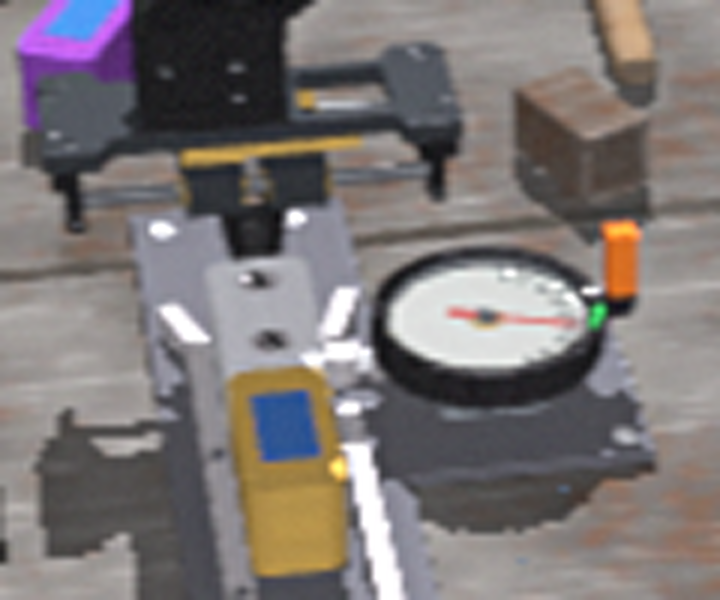

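Emit:
arm_command([
  [[0, 0, -0.002, 0, 0, 0], [0, 0, -0.002, 0, 0, 0], [0, 0, -0.002, 0, 0, 0], [0, 0, -0.002, 0, 0, 0], [0, 0, -0.0015, 0, 0, 0], [0, 0, -0.001, 0, 0, 0], [0, 0, -0.001, 0, 0, 0], [0, 0, -0.0005, 0, 0, 0], [0, 0, 0, 0, 0, 0], [0, 0, 0, 0, 0, 0]],
])

```text
time: 26.7
ee_pos: [0.4533, 0.0001, 0.0219]
eef_rot: [0.707, -0.006, 0.007, -0.707]
ft_force: [-1.4, 1.5, -0.3]
width: 0.0006
```

Run:
```python
from h import *
where()
```

```text
t 26.7 comp [ 2.  56.8] z 0.0219 yaw_rel 0.08 down [ 0. -0. -1.] F [-1.4  1.5 -0.3] w 0.0006
```

Emit:
arm_command([
  [[0, 0, 0.005, 0, 0, 0], [0, 0, 0.015, 0, 0, 0], [0, -0.03, 0.005, 0, 0, 0], [0, -0.03, 0, 0, 0, 0], [0.015, -0.03, 0, 0, 0, 0], [0.015, -0.03, -0.015, 0, 0, 0], [0.015, -0.03, -0.025, 0, 0, 0], [0.015, -0.03, -0.035, 0, 0, 0], [0, 0, -0.035, 0, 0, 0], [0, 0, -0.025, 0, 0, 0], [0, 0, 0, 0, 0, 0], [0, 0, 0, 0, 0, 0]],
])

```text
time: 27.7
ee_pos: [0.509, -0.1071, 0.1976]
eef_rot: [0.707, -0.008, 0.008, -0.707]
ft_force: [0.4, 1.6, -0.1]
width: 0.0006
```

Run:
```python
from h import *
where(); snap("wrist","pics/w19.png")
crop("pics/w19.png","pics/w19a.png",120,30,520,310,2)
```

```text
t 27.7 comp [ 59.8 -49.3] z 0.1976 yaw_rel -0.1 down [ 0. -0. -1.] F [ 0.4  1.6 -0.1] w 0.0006
```

View pics/w19a.png

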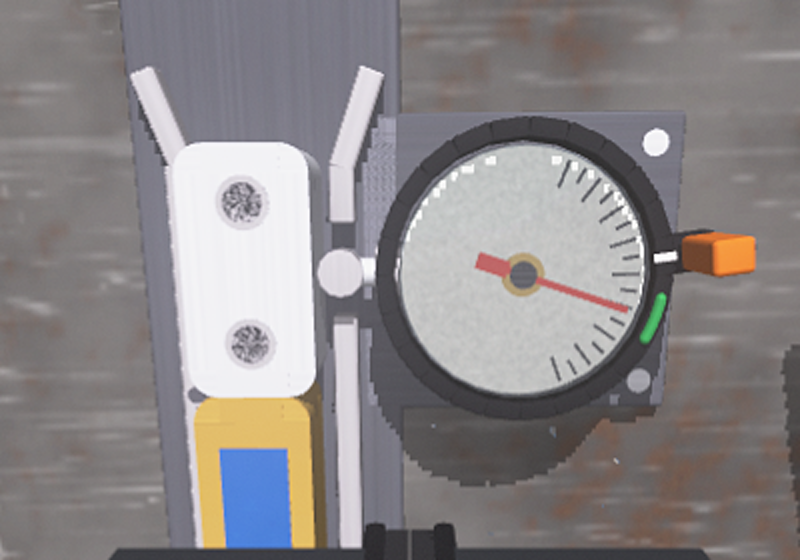

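Run:
```python
from m import *
meas("pics/w19.png",(120,30),2,(523,275),(628,310),(480,261),(733,254),[(242,203),(250,345)],(341,273),lugbase=(665,257))
c=load("pics/w19.png")
for p in [(661,297),(644,339),(652,318)]:
    v=Cc(ray(c,(p[0]/2+120,p[1]/2+30),.052))-[102,0]; print(np.arctan2(v[1],v[0]))
where()
```

```text
hub [ 1.01976449e+02 -2.64913452e-02] button [34.45235652  0.05576759]
needle len 41.44364948977937 ang -0.31450422261553757 -0.3166160511200045
lug r 63.43620698588568 ang 0.1475887466287596
mark r 50.97668462766297 ang 0.12685459115457765
block [1.39839855 0.36834747] [[1.4, 25.5], [1.4, -24.8]] rel hub y 0.39483881196944304
-0.15817115595991205
-0.47656695282407785
-0.31740054619320757
t 27.75 comp [ 59.9 -47.6] z 0.1975 yaw_rel 0.04 down [-0.  0. -1.] F [-0.5 -0.4 -0.7] w 0.0003
```

Emit:
arm_command([
  [[0, -0.02, 0, 0, 0, 0], [0, -0.02, 0, 0, 0, 0], [0, 0, 0, 0, 0, 0], [0, 0, 0, 0, 0, 0], [0, 0, 0, 0, 0, 0], [0, 0, 0, 0, 0, 0]],
])

```text
time: 28.25
ee_pos: [0.5087, -0.1049, 0.2366]
eef_rot: [-0.707, 0.007, -0.006, 0.707]
ft_force: [0.3, -0.1, -0.6]
width: 0.0004
```

Run:
```python
from h import *
where(); snap("scene","pics/s20.png")
crop("pics/s20.png","pics/s20a.png",190,190,430,350,3)
```

```text
t 28.25 comp [ 59.5 -47.1] z 0.2366 yaw_rel 0.14 down [-0.001  0.    -1.   ] F [ 0.3 -0.1 -0.6] w 0.0004
```

View pics/s20a.png

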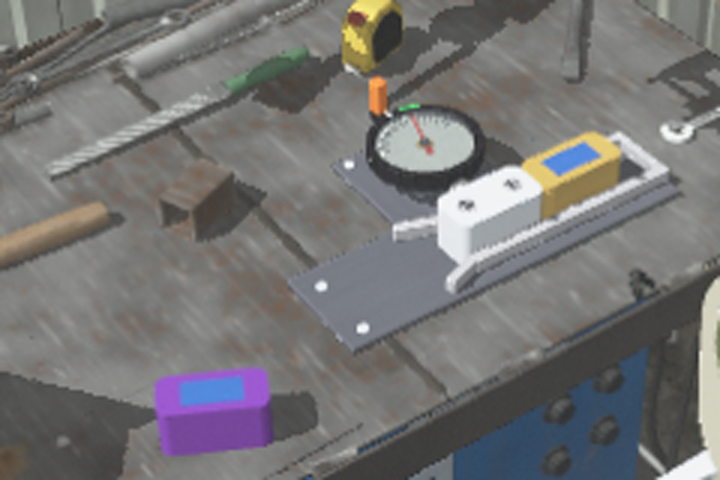

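The spacer and master stand on the track, and the tube, hammer, spanner and purple block haven't moved. I'm handing the job in.

```bash
python3 -c "
from bench import r
print(r.close_job())"
```

```text
the job is handed in; nothing more can be done
None
```

The job is done and handed in at about 28 s of the 72 s allowed; the hand-in reports no verdict.

- **Master:** I pushed it along the track with closed fingertips until the plunger was about 1 mm from the middle of its side. It was never gripped or lifted.
- **Bezel:** I pushed the orange lug round to the needle. The first look showed it about 0.02 rad short, so I nudged it once more. The needle stood at 0.13 rad. In the last picture the lug's mark measured 0.127 rad and its top 0.148 rad; the two readings differ by about 0.02 rad.
- **Spacer:** I placed it on the open left end of the track and slid it in slowly, pushing the master on. It stopped 0.4 mm from the middle. The needle reads −0.315 rad, and the green band runs from −0.16 to −0.48 rad with its centre at −0.317.
- **Final state:** The master stands on the track beyond the plunger, against the spacer. The tube, hammer, spanner and purple look-alike have not visibly moved; the chisel I did not check separately. The gripper is clear of everything.

No check failed. Early on, the side and scene cameras disagreed with the wrist view by a few mm, so I used the wrist view for all the fine positions.

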